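# Clamp the board in the drilling fixture

### The arm

A 7-joint arm with a two-finger parallel gripper is mounted at the origin on the work surface. World frame = base frame: x ahead of the robot, y to its left, z up, the work surface at z = 0. Lengths are in m, angles in degrees, forces in N, time in s.
With the tool pointing down it reaches from about 0.425 to 0.875 m from the base axis. Payload 4.7 kg.
Tool frame: the origin (TCP) lies between the finger pads; the fingertips stand 8 mm ahead of it and the grasp point (between the pads) lies 11 mm behind it; z points along the fingers, y is the line along which they close (so a half turn about z gives the same grasp; the last joint's range is limited). The gripper opens to 87 mm and grips with 3 to 60 N. Pads are 19 mm wide; open, the fingers measure 117 mm over their backs; the gripper's body (75 mm by 190 mm) begins 51 mm behind the grasp point.
Start: joints at [0.808, 18.392, -4.016, 83.108, 1.295, 78.541, -3.26], TCP at [0.65, -0, 0.231] pointing down, gripper open.
Joint ranges: [-163.93, 163.93], [-17.29, 119.83], [-79.2, 71.16], [3.27, 140.29], [-89.18, 269.18], [5.43, 117.66], [-154.24, 154.24]. Speed limits (degrees/s): [147.25, 147.25, 180, 180, 180, 180, 180].

### API

Orientations are given as [roll, pitch, yaw] about the fixed x, y, z axes, in that order (R = Rz(yaw) Ry(pitch) Rx(roll)).
In Python, from cell import env, viewer gives the robot as it stands. The module is installed in compiled form; this text tells all that it offers.
- The arm moves only by the tool arm_command, never from a script. Its argument "series" is a list of rows, each a list of 2 entries, a list of its own where there are three numbers: the shift along the tool's x, y, z in mm, then the turn about the tool's z in rad. A call has exactly 5 rows; each row is the pose to reach, as a shift and turn from the pose commanded when the call began, along the tool's axes at that moment; what a row does not reach only later rows make up. A row lasts 1/10 s, in which the tool goes at most 50 mm and 8.59 degrees, less where a joint would pass 70% of its speed; a pose out of reach is approached as far as the arm can. A call with a gripper value outside its range is refused whole. "grip" is the gripper command: -1 is fully open, 1 is shut, values between are in proportion, set as the call begins (left out, the last holds). The fingers move at their own pace and stop on an object; "grip_force" is the grip in N (left out, the last holds). Time passes only in rows, so rows that repeat a pose let the fingers close, or fill a call up. It gives the time, the measured TCP pose, the force, the opening and the grip force at its end, in the units of the state.
- env.get_obs(): the state, without advancing time (a new reading comes with each control period).
- viewer.read_camera(name): name is "scene" or "side" or "wrist"; returns (picture, depth): 420x560x3 uint8, blue, green, red; 420x560 float32, m along the optical axis (not along the pixel's ray), 0 where there is no reading.
- viewer.calibration(name): a dict with "K" (3x3 intrinsics, pixels), "T" (4x4, takes a point from camera to world coordinates); the wrist camera has in their place "hand_eye" (4x4, takes a point from camera to tool coordinates, whose origin is the TCP and whose axes are the flange's). Camera axes: x right, y up, looking along -z (the intrinsics and any distortion apply to the point x, -y, -z); pixel columns grow to the right and rows downward; lengths in m; the calibration is good to about 2 mm. The wrist camera is an equidistant fisheye: a pixel r from the principal point sees the ray r / f radians off the axis. A picture is of the moment at which its call begins: read the wrist's pose just before it. calibration takes no time and is no camera call.
- env.sign_off(): hands the job in; it is judged then, once.
The state is a dict: "time_s": time; "qpos": joint angles; "joint_velocities": joint speeds; "effort": joint torques, N m; "tool_pos": TCP position; "tool_rot": TCP orientation; "force": force on the tool from outside, world axes, zero at the start; "wrist_torque": the same for the moment, N m; "grip_width": finger opening in m; "grasp_force": force on a finger pad.
Only numpy, scipy, OpenCV 4.12 (cv2) and the standard library are available. Lean on these libraries where they do the work, as an engineer would, in place of code of your own. Each camera call takes 0.05 s, during which the arm holds its last target. There are 200 camera calls.

### The job

Clamp the pine board in the drilling fixture without gripping anything: with the outside of a finger, push the blue clamp strap round until it is fully over the board against its stop, then press the red cam lever all the way down so that it clamps the board, and draw clear. Do not lift the board or shift it out of its place, do not press the lever down before the strap is over, and leave the other things on the bench where they are.

Things in the scene. Friction and masses are not known exactly. Their poses are not given: they have to be found in the camera images.
- fixture: Plywood drilling fixture fixed to the bench: base plate 200 x 215 mm, 12 mm thick, with a dark wooden fence 18 mm high (top 30 mm above the bench) at the outer edge and one end. Origin on the bench directly under the pivot of the clamp strap; z up. The closed strap points along the fixture's own -y axis, the fully open strap along its own +x axis. The plate reaches from -100 to +100 mm in x and -178 to +38 mm in y.
- clamp_strap (a joint): Angle of the blue steel clamp strap about its upright pivot post, rad: 0 = swung fully open, 1.57 = fully over the board, against its stop. Growing = clockwise seen from above. It turns stiffly (about 0.1 N m of friction, 1 N at its nose) and stays where it is left.
- strap_pivot (a point): Point on the strap's upright pivot axis, 53 mm above the bench (mid-height of the strap). The round blue hub here has radius 18 mm, its bolt head ends 66 mm above the bench.
- strap_nose (a point): Centre of the block at the strap's free end, 138 mm from the pivot axis and 62 mm above the bench: 24 mm along the strap, 32 mm across it (16 mm each side), from 46 to 78 mm above the bench. The strap itself is a forked flat bar 32 mm wide, from 46 to 60 mm above the bench.
- cam_lever (a joint): Angle of the red-handled cam lever, rad: 0 = raised (handle points up about 61 degrees and back towards the strap's pivot), 0.92 = fully down at its stop, the handle nearly level (8 degrees up) above the strap and still pointing towards the pivot. It turns in the strap's upright plane about the axle, against about 0.14 N m of friction, and stays where it is left; in the last part its cam bears on the board, and pressing 50 mm from the axle then takes about 10 to 20 N.
- lever_axle (a point): Middle of the lever's level axle, carried by the strap 105 mm from the strap's pivot axis, 54 mm above the bench. The steel cam (about 12 mm radius, 9 mm off-centre) turns on it between the strap's two cheeks.
- lever_grip (a point): Point on the centre line of the lever's red round handle, 55 mm from the axle. Handle 16 mm in diameter, its end 70 mm from the axle; with the lever raised that end is about 123 mm above the bench; fully down, the top of the handle at this point is about 70 mm above the bench.
- board_center (a point): Centre of the pine board lying loose in the fixture, 150 x 80 x 22 mm, top 34 mm above the bench, with four dark drilled holes. To be clamped where it lies.
- dowel_pot_mid (a point): Yellow open pot, 40 mm wide, 45 mm tall, with dowels that stand 11 mm above its rim, on the fixture's plate beside the pivot. Half-way up. A bystander.
- glue_mid (a point): White glue bottle, 56 mm wide, 150 mm tall, half-way up. A bystander.
- spray_mid (a point): Yellow spray can, 60 mm wide, 170 mm tall, half-way up. A bystander.
- screw_jar_mid (a point): Glass jar, 68 mm wide, 80 mm tall, half-way up. A bystander.
- driver_grip (a point): Handle of a red screwdriver lying on the bench. A bystander.
- tape_mid (a point): Yellow tape measure, 65 x 38 x 60 mm, standing, its centre. A bystander.
- hammer_grip (a point): Handle of a hammer lying on the bench. A bystander.

How it is judged (in metres and radians):
On the way, in this order (a step that is already met when the one before it is completed fails the run):
1. the strap is swung fully over the board (within 0.07 rad of its stop) while the lever is still up (value of joint clamp_strap above 1.5 rad and value of joint cam_lever below 0.5 rad), for 0.2 s.
2. the cam lever is pressed fully down (within 0.07 rad of its stop), the strap still over (value of joint clamp_strap above 1.5 rad and value of joint cam_lever above 0.85 rad), for 0.2 s.
At the end, for the whole second after the job is handed in: The strap is within 0.07 rad of its stop over the board, the lever within 0.07 rad of fully down, its cam presses on the board with more than 3 N, the board is at rest within 12 mm of where it lay, and every bystander within 30 mm of where it stood (all of step 2 and contact force between board and cam_lever above 3 N and distance of board_center from where it was at the start of the episode below 0.012 m and linear speed of board below 0.01 m/s and distance of each of dowel_pot_mid, glue_mid, spray_mid, screw_jar_mid, driver_grip, tape_mid, hammer_grip from where it was at the start of the episode below 0.03 m); the robot touches nothing.
It fails at once if the lever is pressed down (past 0.5 rad) before the strap is over the board (past 1.4 rad) (value of joint clamp_strap below 1.4 rad and value of joint cam_lever above 0.5 rad).
It fails at once if the board is lifted or knocked more than 20 mm (distance of board_center from where it was at the start of the episode above 0.02 m).
It fails at once if the board is lifted by more than 8 mm (height (world z) of board_center above 0.031 m).
It fails at once if a bystander is lifted, carried or pushed more than 30 mm (distance of any of dowel_pot_mid, glue_mid, spray_mid, screw_jar_mid, driver_grip, tape_mid, hammer_grip from where it was at the start of the episode above 0.03 m).
It also fails if it takes over 51 s, if anything falls off the work surface, if the arm or the gripper's body presses on something with over 40 N, if the wrist force passes 120 N, or if a joint passes its speed limit or range.

## Working session

There is one attempt and no reset: what is moved stays moved. The work goes in short steps, Python scripts to look and compute and a tool call to move; the robot and the scene stay as the last step left them, time stands still between calls to the robot, and variables do not carry over. Pictures are saved under pics/ and viewed, at most 10 in all, crops included, and the job is handed in when it is done.

Besides the shell and the picture viewer there is one more tool, called after ">>>" in YAML: its name, and indented under it one key for each argument. arm_command: Moves the arm, as the interface text tells. Its arguments: {"type":"object","properties":{"series":{"type":"array"},"grip":{"type":"number"},"grip_force":{"type":"number"}},"required":["series"]}

```bash
mkdir -p pics; python3 - <<'E'
from cell import env, viewer
import cv2,numpy as np
o=env.get_obs();print({k:np.round(v,3) for k,v in o.items()})
for n in("scene","side"):
    p,d=viewer.read_camera(n);cv2.imwrite(f"pics/{n}0.png",p);np.savez(f"{n}0.npz",p=p,d=d)
    c=viewer.calibration(n);print({k:np.round(v,3) for k,v in c.items()})
E
```

```text
{'time_s': np.float64(0.0), 'qpos': array([ 0.808, 18.439, -4.014, 83.176,  1.294, 78.541, -3.26 ]), 'joint_velocities': array([-0.031, -0.092,  0.036, -0.083,  0.093, -0.055,  0.002]), 'effort': array([-0.0000e+00, -4.9128e+01, -4.0400e-01, -3.1253e+01, -6.4000e-02,
        4.4000e-02,  0.0000e+00]), 'tool_pos': array([ 0.649, -0.   ,  0.229]), 'tool_rot': array([-1.79888e+02,  5.00000e-03,  9.00000e+01]), 'force': array([ 0.959, -0.241,  0.005]), 'wrist_torque': array([ 0.065, -0.047, -0.022]), 'grasp_force': np.float64(0.0), 'grip_width': np.float64(0.087)}
{'K': array([[462.911,   0.   , 284.75 ],
       [  0.   , 462.911, 214.205],
       [  0.   ,   0.   ,   1.   ]]), 'T': array([[-0.813, -0.409,  0.415,  1.036],
       [ 0.582, -0.571,  0.579,  0.686],
       [ 0.   ,  0.712,  0.702,  0.915],
       [ 0.   ,  0.   ,  0.   ,  1.   ]])}
{'K': array([[506.998,   0.   , 273.485],
       [  0.   , 506.998, 214.225],
       [  0.   ,   0.   ,   1.   ]]), 'T': array([[-0.91 ,  0.266, -0.318,  0.117],
       [-0.415, -0.606,  0.679,  0.949],
       [-0.013,  0.75 ,  0.662,  0.998],
       [ 0.   ,  0.   ,  0.   ,  1.   ]])}
```

View pics/scene0.png

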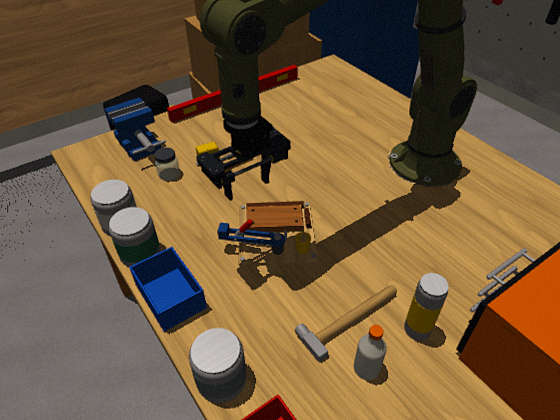

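View pics/side0.png

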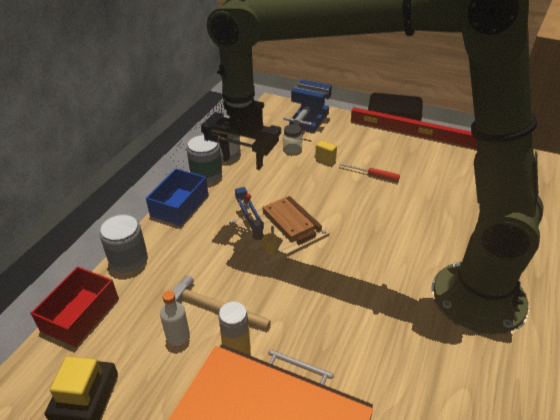

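The strap's hub is at about (279,243) in the scene view and its nose at (224,231). In the side view they are at (257,230) and (241,192). The board is at about (275,215) in the scene view and (292,218) in the side view. Next I'll measure them.

```bash
cat > h.py <<'E'
import numpy as np,cv2
from cell import env,viewer
def cloud(n,d):
    c=viewer.calibration(n);K,T=c["K"],c["T"]
    v,u=np.mgrid[:420,:560]
    P=np.stack([(u-K[0,2])/K[0,0]*d,-(v-K[1,2])/K[1,1]*d,-d],-1)
    return P@T[:3,:3].T+T[:3,3]
E
python3 - <<'E'
from h import *
B={"scene":(205,185,330,275),"side":(215,175,345,265)}
for n,(x0,y0,x1,y1) in B.items():
    z=np.load(n+"0.npz");p,d=z["p"],z["d"];W=cloud(n,d)
    hsv=cv2.cvtColor(p,cv2.COLOR_BGR2HSV);H,S,V=cv2.split(hsv)
    roi=np.zeros(H.shape,bool);roi[y0:y1,x0:x1]=1
    M={"blue":(H>100)&(H<130)&(S>90)&(V>40),"red":((H<5)|(H>174))&(S>170)&(V>80),"board":(H>5)&(H<14)&(S>120)&(W[...,2]>.027)&(W[...,2]<.042)}
    for k,m in M.items():
        m=m&roi&(d>0);q=W[m]
        q=q[(q[:,2]>.02)&(q[:,2]<.14)]
        print(n,k,len(q));
        if len(q)<8: continue
        print(np.round(np.percentile(q,[2,50,98],axis=0),3).tolist())
        if k=="blue":
            s=q[(q[:,2]>.04)&(q[:,2]<.09)];hi=q[q[:,2]>.07]
            a=s[:,:2]-s[:,:2].mean(0);print("dir",np.linalg.svd(a,full_matrices=0)[2][0],"nose top",hi.mean(0) if len(hi) else 0,len(hi))
            print(cv2.minAreaRect((s[:,:2]*1000).astype(np.float32)))
        if k=="board": print(cv2.minAreaRect((q[:,:2]*1000).astype(np.float32)))
    cv2.imwrite(f"pics/{n}0c.png",cv2.resize(p[y0:y1,x0:x1],None,fx=5 if n=="side" else 6,fy=5 if n=="side" else 6,interpolation=cv2.INTER_CUBIC))
E
```

```text
scene blue 245
[[0.594, -0.067, 0.022], [0.67, -0.027, 0.062], [0.707, 0.032, 0.081]]
dir [-0.75021384  0.66119528] nose top [ 0.69518577 -0.05585553  0.07863118] 83
((644.744140625, -7.970573425292969), (36.1429328918457, 162.06480407714844), 46.057708740234375)
scene red 43
[[0.642, -0.023, 0.082], [0.654, -0.012, 0.105], [0.666, -0.002, 0.115]]
scene board 895
[[0.455, -0.129, 0.028], [0.534, -0.053, 0.034], [0.605, 0.015, 0.038]]
((530.4964599609375, -54.326515197753906), (102.09729766845703, 171.62440490722656), 57.325286865234375)
side blue 89
[[0.612, -0.065, 0.055], [0.679, -0.029, 0.061], [0.704, 0.012, 0.079]]
dir [-0.75145172  0.65978808] nose top [ 0.69367664 -0.05448652  0.07587251] 37
((659.8921508789062, -21.197948455810547), (29.704275131225586, 117.92347717285156), 45.66817092895508)
side red 13
[[0.638, -0.009, 0.107], [0.643, -0.004, 0.109], [0.649, 0.001, 0.114]]
side board 897
[[0.456, -0.121, 0.028], [0.528, -0.049, 0.032], [0.606, 0.015, 0.037]]
((528.0390625, -51.42417907714844), (99.55828857421875, 170.77499389648438), 58.05760192871094)
```

View pics/scene0c.png

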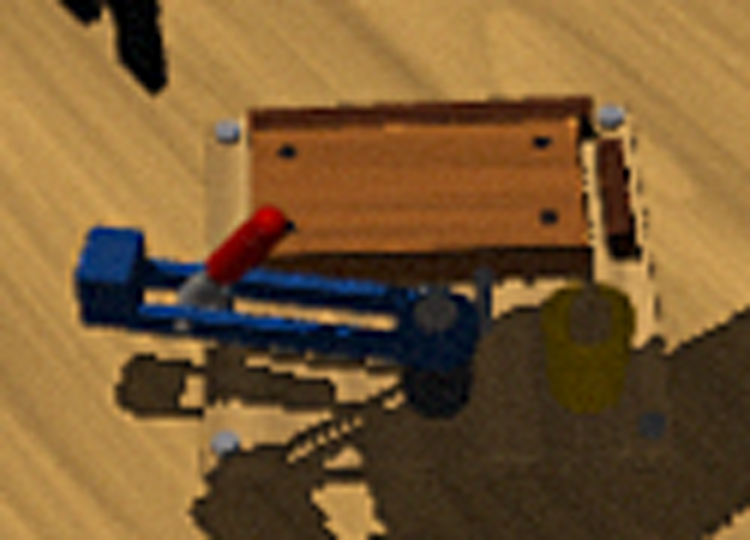

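In the crop, the strap is nearly fully open with its nose to the left. The lever is raised, the board lies behind the strap, and the pot is right of the hub. The wrist camera is directly above all this, so I'll take a close look with it.

```bash
cat >> h.py <<'E'
from scipy.spatial.transform import Rotation as Ro
def wray(uv):
    "rays in world from wrist camera; returns origin, directions; call with robot still"
    o=env.get_obs();c=viewer.calibration("wrist");K,E=c["K"],c["hand_eye"]
    A=np.eye(4);A[:3,:3]=Ro.from_euler("xyz",o["tool_rot"],degrees=True).as_matrix();A[:3,3]=o["tool_pos"]
    A=A@E;uv=np.asarray(uv,float);x=(uv[...,0]-K[0,2])/K[0,0];y=(uv[...,1]-K[1,2])/K[1,1];r=np.hypot(x,y)+1e-9
    D=np.stack([x/r*np.sin(r),-y/r*np.sin(r),-np.cos(r)],-1)
    return A[:3,3],D@A[:3,:3].T
def onz(uv,z):
    o,D=wray(uv);return (o+D*((z-o[2])/D[...,2])[...,None])[...,:2]
E
python3 - <<'E'
from h import *
p,d=viewer.read_camera("wrist");cv2.imwrite("pics/w0.png",p);np.savez("w0.npz",p=p,d=d)
c=viewer.calibration("wrist");print({k:np.round(v,3) for k,v in c.items()})
o,D=wray([280,210]);print(o,D)
E
```

```text
{'K': array([[325.192,   0.   , 277.083],
       [  0.   , 325.192, 210.132],
       [  0.   ,   0.   ,   1.   ]]), 'hand_eye': array([[ 0.   ,  0.96 ,  0.279,  0.077],
       [ 1.   , -0.   ,  0.   ,  0.   ],
       [ 0.   ,  0.279, -0.96 , -0.153],
       [ 0.   ,  0.   ,  0.   ,  1.   ]])}
[0.65018739 0.07684212 0.38313942] [ 0.00725705 -0.27885927 -0.96030456]
```

View pics/w0.png

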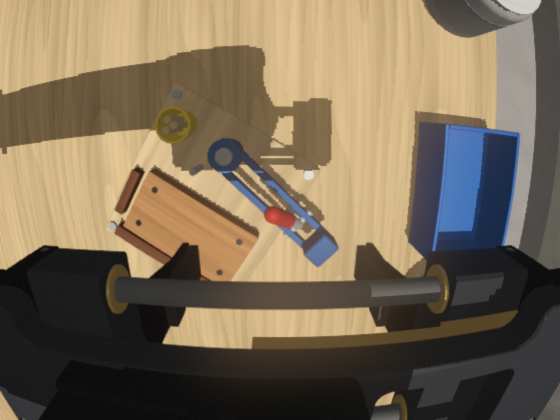

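The wrist view shows the bolt head at (223,157), the nose top at about (320,243), and the board holes at (154,189), (139,223), (239,241) and (220,272). The plate screws are at (178,95), (309,174) and (113,227).

```bash
python3 - <<'E'
from h import *
b=onz([223,157],.066)
z=np.load("w0.npz");p=z["p"];H,S,V=cv2.split(cv2.cvtColor(p,cv2.COLOR_BGR2HSV))
m=((H>100)&(H<125)&(S>110)&(V>60)).astype(np.uint8);m[:,:295]=0;m[:,345:]=0;m[:215]=0;m[270:]=0
q=onz(np.argwhere(m)[:,::-1],.078);print("nose",q.mean(0),cv2.minAreaRect((q*1000).astype(np.float32)))
n=onz([320,243],.078);v=n-b
print("bolt",b,"nose",n,np.linalg.norm(v),np.degrees(np.arctan2(v[1],v[0])))
h=onz([[154,189],[139,223],[239,241],[220,272]],.034);print(h, h.mean(0))
for a,c in((0,2),(1,3)):
    w=h[c]-h[a];print("board x ang",np.degrees(np.arctan2(w[1],w[0])),np.linalg.norm(w))
s=onz([[178,95],[309,174],[113,227]],.014);print(s)
for a,c in((0,1),(0,2)):
    w=s[c]-s[a];print("screw ang",np.degrees(np.arctan2(w[1],w[0])),np.linalg.norm(w))
E
```

```text
nose [nan nan] ((0.0, 0.0), (0.0, 0.0), 0.0)
bolt [0.59623357 0.03918592] nose [ 0.69326087 -0.04665766] 0.12955083230131295 -41.500356222414354
[[ 0.50746663  0.00061179]
 [ 0.48289077 -0.04098777]
 [ 0.60542493 -0.06199296]
 [ 0.58034261 -0.10289151]] [ 0.54403123 -0.05131511]
board x ang -32.58248079781217 0.1162548177678724
board x ang -32.42469104618771 0.11545100326279638
[[ 0.53562993  0.10721458]
 [ 0.68632814  0.01290141]
 [ 0.43320746 -0.05382174]]
screw ang -32.04003324196732 0.17777773905490807
screw ang -122.45721585754242 0.1908482552655088<stdin>:5: RuntimeWarning: Mean of empty slice.
  ret = um.true_divide(
```

Fixture yaw is about -32.3°, the hub is at (0.594, 0.037), and the strap starts at about 0.155 rad. I'll turn the tool by +0.564 rad so that tool x = fixture +y and tool y = fixture +x, and go above the far side of the nose with the fingers shut.

>>> arm_command:
  series:
    - [[-5,23,0],0.14]
    - [[-10,46,0],0.28]
    - [[-16,69,0],0.42]
    - [[-21,90,0],0.564]
    - [[-21,90,0],0.564]
  grip: 1

```text
time_s: 0.65
tool_pos: [0.7413, -0.0221, 0.2286]
tool_rot: [-180.0, 0.1, 57.5]
force: [-0.2, -0.5, -1.1]
grip_width: 0.0545
grasp_force: 0.0
```

>>> arm_command:
  series:
    - [[0,0,0],0]
    - [[0,0,20],0]
    - [[0,0,40],0]
    - [[0,0,60],0]
    - [[0,0,60],0]

```text
time_s: 1.15
tool_pos: [0.7372, -0.0205, 0.1672]
tool_rot: [-179.7, 0.2, 57.8]
force: [-0.9, 0.0, -0.6]
grip_width: 0.0152
grasp_force: 0.0
```

```bash
cat >> h.py <<'E'
def fx():
    o=env.get_obs();t=o["tool_pos"];a=np.radians(-32.3);e=np.array([np.cos(a),np.sin(a)]);g=np.array([-e[1],e[0]]);w=t[:2]-[.594,.037]
    print("t",o["time_s"],"fx,fy,z mm",np.round([w@e*1e3,w@g*1e3,t[2]*1e3],1),"rot",np.round(o["tool_rot"],1),"F",np.round(o["force"],1),"w",o["grip_width"])
def toF(P):
    a=np.radians(-32.3);e=np.array([np.cos(a),np.sin(a)]);g=np.array([-e[1],e[0]]);w=P[...,:2]-[.594,.037]
    return np.concatenate([np.stack([w@e,w@g],-1),P[...,2:]],-1)*1e3
E
python3 - <<'E'
from h import *
fx()
p,d=viewer.read_camera("scene");W=cloud("scene",d)
cv2.imwrite("pics/s1.png",cv2.resize(p[130:290,180:380],None,fx=4,fy=4,interpolation=cv2.INTER_CUBIC))
H,S,V=cv2.split(cv2.cvtColor(p,cv2.COLOR_BGR2HSV))
m=(H>100)&(H<130)&(S>90)&(V>40);m[:,:205]=0;m[:,330:]=0;m[:185]=0;m[275:]=0
q=toF(W[m]);hi=q[(q[:,2]>72)&(q[:,2]<86)];print("nose F",np.percentile(hi,[5,50,95],axis=0).round(),len(hi))
E
```

```text
t 1.15 fx,fy,z mm [151.7  27.9 167.2] rot [-179.7    0.2   57.8] F [-0.9  0.  -0.6] w 0.01518554148598715
nose F [[125. -38.  76.]
 [135. -24.  79.]
 [145. -11.  81.]] 81
```

View pics/s1.png

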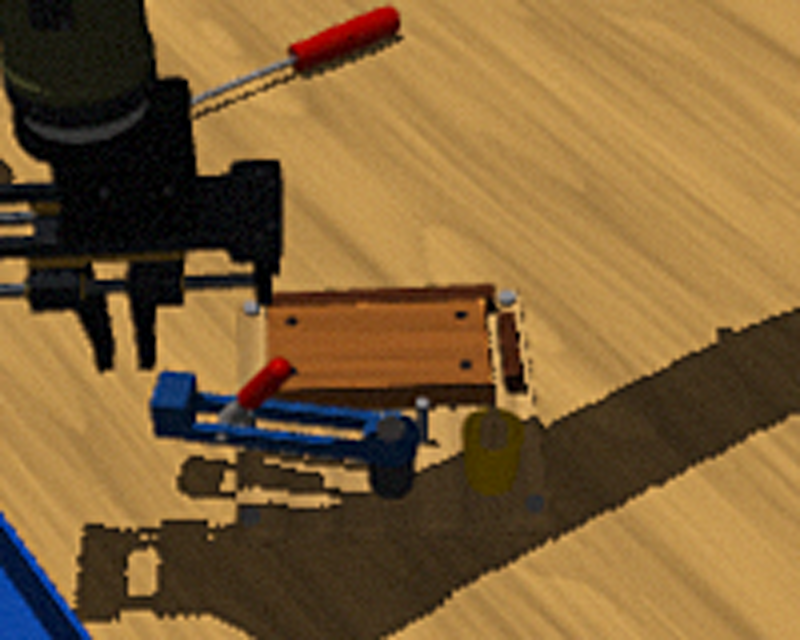

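The scene view shows the shut fingers up and outside the nose (about (125,365) in the crop), clear to descend on its outer side. I'll go down to TCP z ≈ 72 mm.

>>> arm_command:
  series:
    - [[0,0,25],0]
    - [[0,0,50],0]
    - [[0,0,75],0]
    - [[0,0,97],0]
    - [[0,0,97],0]

```text
time_s: 1.7
tool_pos: [0.738, -0.0208, 0.0714]
tool_rot: [-179.8, 0.1, 57.7]
force: [-0.7, 0.7, -0.4]
grip_width: 0.0004
grasp_force: 0.0
```

```bash
python3 - <<'E'
from h import *
fx()
for f in [.175,.3,.5,.7,.9,1.1,1.3,1.45,1.57,1.6]:
    u=np.array([np.cos(f),-np.sin(f)]);n=np.array([np.sin(f),np.cos(f)])
    print(f,np.round(138*u+16*n+[15,9.5],1))
E
```

```text
t 1.7 fx,fy,z mm [152.6  28.1  71.4] rot [-1.798e+02  1.000e-01  5.770e+01] F [-0.7  0.7 -0.4] w 0.0003794136755240504
0.175 [153.7   1.2]
0.3 [151.6 -16. ]
0.5 [143.8 -42.6]
0.7 [130.9 -67.2]
0.9 [113.3 -88.7]
1.1 [  91.9 -106.2]
1.3 [  67.3 -119.2]
1.45 [  47.5 -125.6]
1.57 [  31.1 -128.5]
1.6 [  27.  -128.9]
```

>>> arm_command:
  series:
    - [[-14,1,0],0]
    - [[-27,1,0],0]
    - [[-38,0,0],0]
    - [[-52,-3,0],0]
    - [[-64,-7,0],0]

```text
time_s: 2.2
tool_pos: [0.6995, -0.0733, 0.0747]
tool_rot: [179.9, -0.0, 57.6]
force: [0.3, -0.2, -0.2]
grip_width: 0.0003
grasp_force: 0.4
```

```bash
cat > look.py <<'E'
from h import *
import sys
fx()
for n,(x0,y0,x1,y1) in {"scene":(205,185,330,275),"side":(215,175,345,265)}.items():
    p,d=viewer.read_camera(n);W=cloud(n,d)
    H,S,V=cv2.split(cv2.cvtColor(p,cv2.COLOR_BGR2HSV))
    r=np.zeros(H.shape,bool);r[y0:y1,x0:x1]=1
    q=toF(W[r&(d>0)&(H>100)&(H<130)&(S>90)&(V>40)]);hi=q[(q[:,2]>70)&(q[:,2]<86)&(np.hypot(q[:,0],q[:,1])>100)]
    if len(hi):
        c=np.median(hi,0);print(n,"nose",c.round(),len(hi),"ang",np.arctan2(-c[1],c[0]).round(3))
    b=q[(q[:,2]>46)&(q[:,2]<70)];
    if len(b)>20:
        a=b[:,:2]-b[:,:2].mean(0);v=np.linalg.svd(a,full_matrices=0)[2][0];print("bar",len(b),np.arctan2(-v[1],v[0]).round(3))
    q=toF(W[r&(d>0)&((H<5)|(H>174))&(S>170)&(V>80)]);q=q[q[:,2]>50]
    if len(q): print("red",np.percentile(q,[5,50,95],axis=0).round().tolist(),len(q))
    if len(sys.argv)>1: cv2.imwrite(f"pics/{n}_{sys.argv[1]}.png",cv2.resize(p[130:290,180:380],None,fx=4,fy=4,interpolation=cv2.INTER_CUBIC))
E
python3 look.py
```

```text
t 2.2 fx,fy,z mm [148.1 -36.8  74.7] rot [179.9  -0.   57.6] F [ 0.3 -0.2 -0.2] w 0.00028386677591894067
scene nose [123. -52.  79.] 7 ang 0.4
bar 47 -2.718
side nose [121. -71.  78.] 3 ang 0.528
```

>>> arm_command:
  series:
    - [[-16,-7,0],0]
    - [[-31,-15,0],0]
    - [[-43,-23,0],0]
    - [[-53,-33,0],0]
    - [[-62,-43,0],0]

```text
time_s: 2.8
tool_pos: [0.6301, -0.101, 0.0737]
tool_rot: [180.0, -0.0, 57.7]
force: [1.4, -0.7, -0.1]
grip_width: 0.0003
grasp_force: 0.5
```

```bash
python3 look.py
```

```text
t 2.8 fx,fy,z mm [104.3 -97.4  73.7] rot [180.   -0.   57.7] F [ 1.4 -0.7 -0.1] w 0.0003250992002110774
scene nose [  83. -104.   77.] 1 ang 0.897
bar 106 -2.122
bar 44 -1.211
```

>>> arm_command:
  series:
    - [[-8,-11,0],0]
    - [[-15,-23,0],0]
    - [[-21,-36,0],0]
    - [[-25,-46,0],0]
    - [[-28,-55,0],0]

```text
time_s: 3.4
tool_pos: [0.569, -0.0948, 0.0737]
tool_rot: [180.0, -0.0, 57.7]
force: [0.3, -1.5, 0.1]
grip_width: 0.0007
grasp_force: 0.4
```

>>> arm_command:
  series:
    - [[-1,-5,0],0]
    - [[-2,-10,0],0]
    - [[-3,-14,0],0]
    - [[-3,-17,0],0]
    - [[-3,-19,0],0]

```text
time_s: 3.9
tool_pos: [0.5512, -0.0873, 0.0736]
tool_rot: [180.0, 0.0, 57.7]
force: [0.0, -0.5, 0.6]
grip_width: 0.0004
grasp_force: 0.4
```

```bash
python3 look.py 2
```

```text
t 3.9 fx,fy,z mm [  30.3 -127.9   73.6] rot [180.    0.   57.7] F [ 0.  -0.5  0.6] w 0.00039029754735408486
scene nose [   8. -125.   77.] 2 ang 1.504
bar 169 -1.676
red [[2.0, -68.0, 108.0], [5.0, -62.0, 112.0], [10.0, -59.0, 114.0]] 15
bar 73 -1.837
```

View pics/scene_2.png

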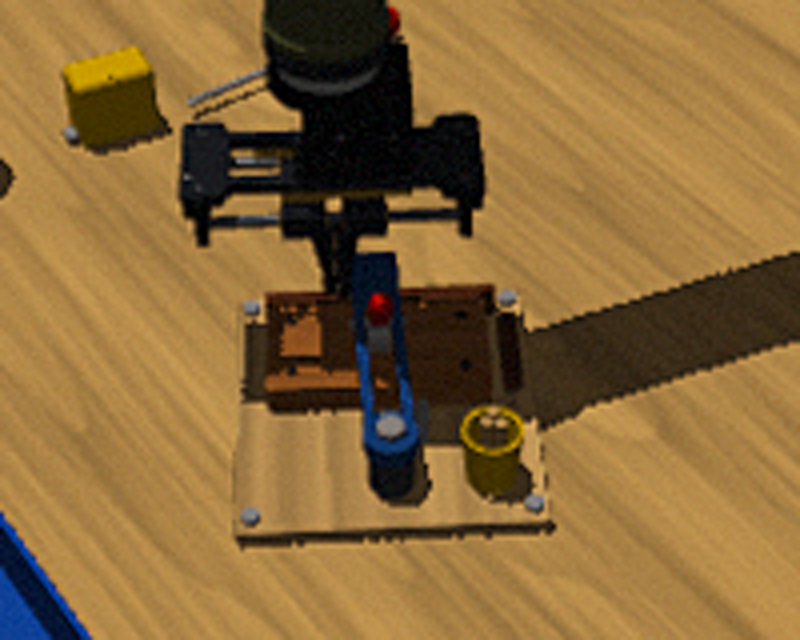

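The strap is almost over, with its nose at (375,265) in the crop and the lever up at (378,308). There's no stop force yet, so I'll push on in small steps until I feel one.

>>> arm_command:
  series:
    - [[0,-1,0],0]
    - [[0,-3,0],0]
    - [[0,-4,0],0]
    - [[0,-5,0],0]
    - [[0,-5,0],0]

```text
time_s: 4.5
tool_pos: [0.5474, -0.0851, 0.0736]
tool_rot: [179.9, -0.0, 57.7]
force: [2.7, -1.6, -0.8]
grip_width: 0.0005
grasp_force: 1.2
```

>>> arm_command:
  series:
    - [[0,-1,0],0]
    - [[0,-3,0],0]
    - [[0,-4,0],0]
    - [[0,-4,0],0]
    - [[0,-4,0],0]

```text
time_s: 5.0
tool_pos: [0.5473, -0.085, 0.074]
tool_rot: [179.5, -0.1, 57.6]
force: [10.4, -5.1, -8.0]
grip_width: 0.0004
grasp_force: 6.0
```

```bash
python3 look.py
```

```text
t 5.0 fx,fy,z mm [  25.7 -128.1   74. ] rot [ 1.795e+02 -1.000e-01  5.760e+01] F [10.4 -5.1 -8. ] w 0.0004218837164498493
scene nose [   7. -136.   78.] 4 ang 1.523
bar 177 -1.652
red [[-5.0, -122.0, 63.0], [2.0, -63.0, 111.0], [8.0, -60.0, 114.0]] 21
bar 72 -1.759
red [[-6.0, -66.0, 107.0], [-3.0, -64.0, 109.0], [1.0, -62.0, 112.0]] 7
```

The stop is felt (about 11 N) with the lever still up. I'll back off, rise, and come in over the nose on the outer side of the handle.

>>> arm_command:
  series:
    - [[0,10,0],0]
    - [[0,22,-5],0]
    - [[2,24,-30],0]
    - [[6,10,-45],0]
    - [[8,-3,-45],0]

```text
time_s: 5.6
tool_pos: [0.5466, -0.0734, 0.1206]
tool_rot: [179.9, -0.1, 57.7]
force: [-0.1, 0.5, -0.2]
grip_width: 0.0002
grasp_force: 0.0
```

>>> arm_command:
  series:
    - [[0,-10,0],0]
    - [[0,-19,0],0]
    - [[0,-19,4],0]
    - [[0,-19,8],0]
    - [[0,-19,8],0]

```text
time_s: 6.1
tool_pos: [0.5288, -0.0644, 0.1094]
tool_rot: [-179.9, 0.1, 57.7]
force: [-1.0, 0.2, 0.2]
grip_width: 0.0004
grasp_force: 0.0
```

```bash
python3 look.py 3
```

```text
t 6.1 fx,fy,z mm [  -0.9 -120.6  109.4] rot [-1.799e+02  1.000e-01  5.770e+01] F [-1.   0.2  0.2] w 0.00036451207854488153
scene nose [  13. -139.   80.] 5 ang 1.476
bar 201 -1.648
red [[-5.0, -123.0, 59.0], [1.0, -65.0, 110.0], [7.0, -60.0, 114.0]] 22
bar 76 -1.732
red [[-4.0, -69.0, 105.0], [-3.0, -65.0, 108.0], [2.0, -61.0, 110.0]] 10
```

View pics/scene_3.png

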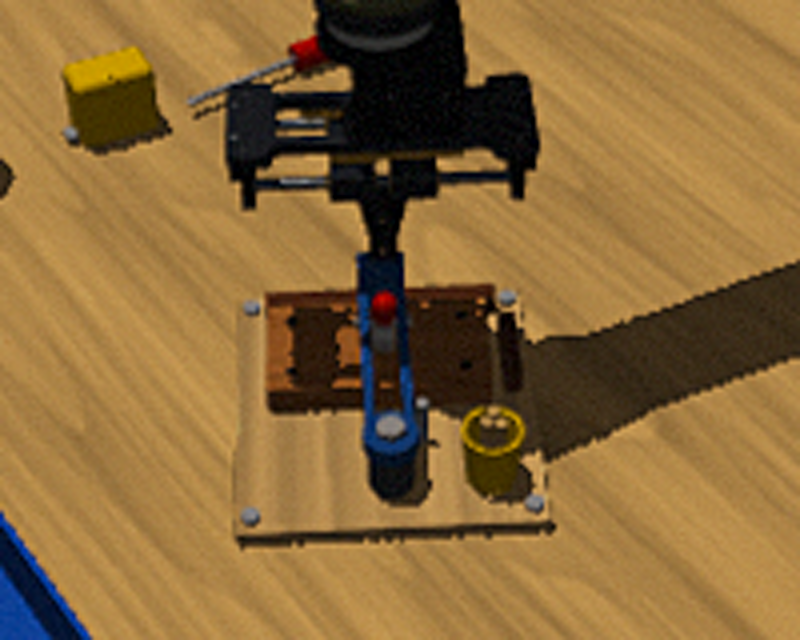

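The finger stands over the nose at (380,250) in the crop, in line with the red handle at (383,308). Now I'll sweep the lever over along its arc.

>>> arm_command:
  series:
    - [[10,0,0],0]
    - [[20,0,0],0]
    - [[26,0,1],0]
    - [[31,0,3],0]
    - [[36,0,6],0]

```text
time_s: 6.7
tool_pos: [0.549, -0.0335, 0.1048]
tool_rot: [180.0, 0.0, 57.7]
force: [-2.1, -0.8, 2.9]
grip_width: 0.0009
grasp_force: 1.5
```

>>> arm_command:
  series:
    - [[3,0,3],0]
    - [[6,0,6],0]
    - [[9,0,9],0]
    - [[12,0,13],0]
    - [[14,0,17],0]

```text
time_s: 7.2
tool_pos: [0.5571, -0.0212, 0.0884]
tool_rot: [179.9, -0.1, 57.7]
force: [-0.9, 0.9, 10.4]
grip_width: 0.0005
grasp_force: 4.8
```

```bash
python3 look.py
```

```text
t 7.2 fx,fy,z mm [ -0.1 -68.9  88.4] rot [ 1.799e+02 -1.000e-01  5.770e+01] F [-0.9  0.9 10.4] w 0.0005394509129377212
scene nose [  -3. -144.   79.] 3 ang 1.593
bar 145 -1.629
bar 60 -1.502
```

>>> arm_command:
  series:
    - [[1,0,3],0]
    - [[2,0,6],0]
    - [[3,0,9],0]
    - [[3,0,12],0]
    - [[3,0,14],0]

```text
time_s: 7.8
tool_pos: [0.5602, -0.0166, 0.076]
tool_rot: [179.8, -0.3, 57.8]
force: [-4.4, 5.0, 21.1]
grip_width: 0.0003
grasp_force: 11.1
```

>>> arm_command:
  series:
    - [[0,0,2],0]
    - [[0,0,4],0]
    - [[0,0,6],0]
    - [[0,0,6],0]
    - [[0,0,6],0]

```text
time_s: 8.3
tool_pos: [0.5606, -0.0165, 0.0752]
tool_rot: [179.8, -0.3, 57.8]
force: [-13.1, 4.2, 41.9]
grip_width: 0.0006
grasp_force: 21.9
```

A hard stop at 42 N, with the height no longer changing. I'll release straight up and look.

>>> arm_command:
  series:
    - [[0,0,-10],0]
    - [[0,0,-30],0]
    - [[0,0,-60],0]
    - [[-30,0,-100],0]
    - [[-60,0,-120],0]

```text
time_s: 8.8
tool_pos: [0.5266, -0.0698, 0.19]
tool_rot: [179.8, -0.1, 57.8]
force: [-0.7, -1.9, 0.4]
grip_width: 0.0004
grasp_force: 0.0
```

```bash
python3 look.py 4; python3 - <<'E'
from h import *
p,d=viewer.read_camera("wrist");cv2.imwrite("pics/w4.png",p)
E
```

```text
t 8.8 fx,fy,z mm [ 1.000e-01 -1.263e+02  1.900e+02] rot [ 1.798e+02 -1.000e-01  5.780e+01] F [-0.7 -1.9  0.4] w 0.00044216503821691624
scene nose [   8. -139.   79.] 18 ang 1.513
bar 197 -1.656
red [[-4.0, -71.0, 63.0], [2.0, -52.0, 68.0], [8.0, -36.0, 72.0]] 56
bar 77 -1.688
red [[-8.0, -71.0, 62.0], [-4.0, -53.0, 67.0], [1.0, -36.0, 70.0]] 38
```

View pics/scene_4.png

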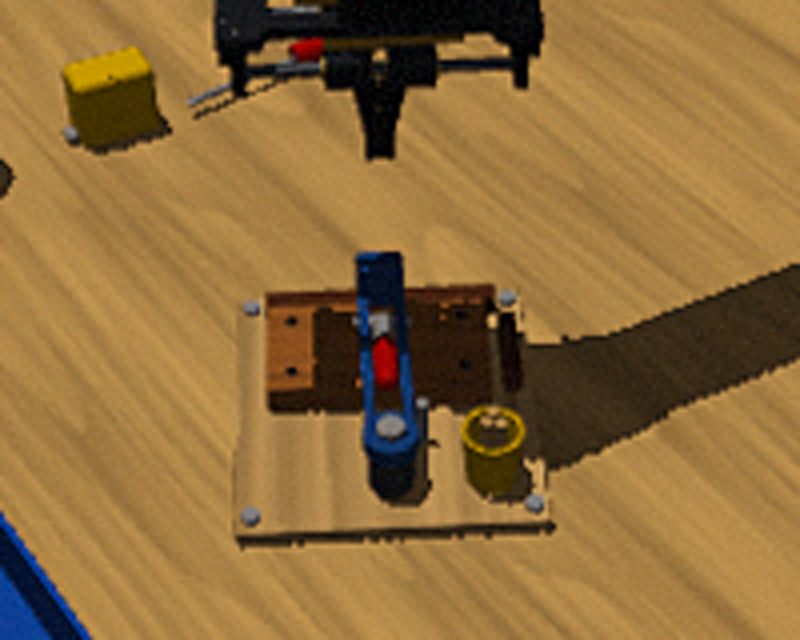

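View pics/w4.png

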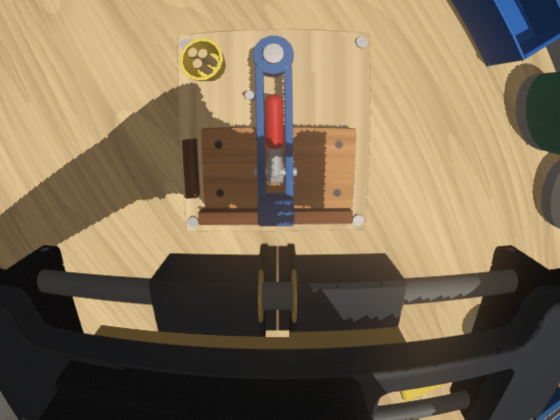

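Both views show the strap straight over the board, parallel to the plate's sides, at the same bar angle as when it was held against its stop. The lever is flat, with its top at 70 mm as specified, and the board and pot are in place. The arm is clear, so I'm handing in.

```bash
python3 -c "
from cell import env
print(env.sign_off())"
```

```text
the job is handed in; nothing more can be done
None
```

I swung the strap over the board to its stop, pressed the cam lever fully down, drew the arm clear and handed the job in at about 9 s; the final views showed the board and dowel pot in place, but sign-off returned no verdict and I did not measure the clamp force.

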